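Close and pin the sample pot

ROBOT

A 6-joint arm with a two-finger parallel gripper is mounted at the origin on the work surface. World frame = base frame: x ahead of the robot, y to its left, z up, the work surface at z = 0. Lengths are in mm, angles in degrees, forces in N, time in s.
With the tool pointing down it reaches from about 200 to 875 mm from the base axis. Payload 3.4 kg.
Tool frame: the origin (TCP) lies on the centre line of the jaws, within the pads' length; the fingertips stand 19 mm ahead of it and the grasp point (between the pads) is the TCP; z points along the fingers, y is the line along which they close (so a half turn about z gives the same grasp; the last joint's range is limited). The gripper opens to 94 mm and grips with 3 to 60 N. Pads are 16 mm wide; open, the fingers measure 119 mm over their backs; the gripper's body (75 mm by 177 mm) begins 78 mm behind the grasp point.
Start: joints at [-82.678, 15.808, 86.224, -0, 77.962, -6.933], TCP at [141.586, -557.33, 224.493] pointing down, gripper open.
Joint ranges: [-165.64, 165.64], [-43.16, 119.46], [12.63, 154.43], [-67.54, 247.53], [6.08, 155.33], [-154.97, 154.97]. Speed limits (degrees/s): [147.25, 147.25, 180, 180, 180, 180].

INTERFACE

Orientations are given as [roll, pitch, yaw] about the fixed x, y, z axes, in that order (R = Rz(yaw) Ry(pitch) Rx(roll)).
In Python, from plant import arm, vision, ticket gives the robot as it stands. The module is installed in compiled form; this text tells all that it offers.
- The arm moves only by the tool arm_command, never from a script. Its argument "rows" is a list that holds one entry, the list of rows, each a list of 5 numbers: the shift along the tool's x, y, z normalised to -1 to 1, where 1 is 0.5 m, then the turn about the tool's z normalised to -1 to 1, where 1 is pi rad, then the opening, from 0 (shut) to 1 (fully open). In form: [[[tx, ty, tz, turn, grip], ...]]. A call has 1 to 12 rows; each row shifts and turns the commanded pose from where the row before left it, along the tool's axes as they then stand; what a row does not reach is not made up. A row lasts 1/10 s, in which the tool goes at most 50 mm and 8.59 degrees, less where a joint would pass 70% of its speed; a pose out of reach is approached as far as the arm can. A call with a number of a shift or a turn outside -1 to 1 is refused whole. A call with a gripper value outside its range is refused whole. The fingers move at their own pace and stop on an object; "newtons" is the grip in N (left out, the last holds). Time passes only in rows, so rows that do not move let the fingers close. It gives the time, the measured TCP pose, the force, the opening and the grip force at its end, in the units of the state.
- arm.get_state(): the state, without advancing time (a new reading comes with each control period).
- vision.get_image(name): name is "side" or "top" or "wrist"; returns the picture (384x512x3 uint8, red, green, blue); there is no depth.
- vision.calibration(name): a dict with "mtx" (3x3 intrinsics, pixels), "cam_to_world" (4x4, takes a point from camera to world coordinates); the wrist camera has in their place "mount" (4x4, takes a point from camera to tool coordinates, whose origin is the TCP and whose axes are the flange's). Camera axes: x right, y down, z forward; pixel columns grow to the right and rows downward; lengths in mm; the calibration is good to about 2 mm. The wrist camera is an equidistant fisheye: a pixel r from the principal point sees the ray r / f radians off the axis. A picture is of the moment at which its call begins: read the wrist's pose just before it. calibration takes no time and is no camera call.
- ticket.close_job(): hands the job in; it is judged then, once.
Trained networks look in the newest picture that a camera, given by its name, has taken for a name from the list of things; names that differ only in an ending like _2 or _b are one class to them, and where a whole thing is asked for, a point or a joint stands for the part that bears it (a point fixed in the world has none). Each returns a list of dicts, best first, with "conf" (0 to 1); they miss things now and then, are a little off and sometimes report something else, mostly with a low value. They report only what shows in the picture. A call takes as long as a camera call. They do not tell look-alikes from the thing itself.
- vision.search_frame(label, camera): "location" ([row, column] in pixels, amid what is visible of it).
- vision.cut_out(label, camera): "pixels" (384x512 bool, what is visible of it) and "location" ([row, column] in pixels, amid what is visible of it).
- vision.spot_point(label, camera): "location" ([row, column] in pixels: a listed point, or the origin of a listed thing).
The state is a dict: "time_s": time; "qpos": joint angles; "qvel": joint speeds; "effort": joint torques, N m; "tcp_pos": TCP position; "eef_rot": TCP orientation; "contact_force": force on the tool from outside, world axes, zero at the start; "torque": the same for the moment, N m; "finger_gap": finger opening in mm; "grasp_force": force on a finger pad.
Only numpy, scipy, OpenCV 4.12 (cv2) and the standard library are available. Lean on these libraries where they do the work, as an engineer would, in place of code of your own. Each camera call takes 0.05 s, during which the arm holds its last target. There are 200 camera calls.

TASK

Close the sample pot: set the blue lid down on its rim, without dropping it, so that it sits fully home and level with its ear over the pot's ear. Then lock it by putting the orange-headed steel pin all the way down through both ears. Leave everything else on the bench as it stands.

Things in the scene. Friction and masses are not known exactly. Their poses are not given: they have to be found in the camera images.
- pot: open aluminium pot, 112 outer, 102 inner dia, fixed on a 150 x 150 x 12 wooden board, rim 100 above the table. Black caps lie inside (tops at 52). A flat ear, 32 wide, 8 thick, sticks out at the rim along its +x to 94 from the axis, with a vertical 12 dia through hole. Origin on the table under the pot's axis, z up
- pot_rim (a point): centre of the pot's mouth at rim height (100 above the table); axes as the pot's
- pot_hole (a point): centre of the upper mouth of the pot ear's hole, 78 from the pot axis along its +x, 98 above the table (2 below the rim); axes as the pot's
- lid: loose blue lid, 0.25 kg: 120 dia, 6 thick disc over a 97 dia, 12 deep chamfered spigot that enters the pot's mouth (home: origin 12 below the rim). Ear 32 wide, 6 thick, 12 dia through hole, along its +x to 94 from the axis. On top a steel U handle: bar 58 (x) x 12 (y) x 16, 32 to 48 above the origin, posts at x = +-24. Starts resting on its spigot. Origin: centre of the spigot's underside, z up
- lid_grip (a point): middle of the handle's bar, 40 above the lid's origin; grip across the bar (along the lid's y), 12 wide
- lid_hole (a point): centre of the lower mouth of the lid ear's hole, 78 from the lid axis along its +x, level with the disc's underside (12 above the lid's origin); the ear's top is 6 higher
- pin: loose locking pin, 78 long, 50 g, upright: steel shank 8 dia x 45 with tapered tip, orange collar 22 dia x 5, orange round grip 16 dia x 28 above. Starts in one of the holder's holes, collar on the block. When home the collar rests on the lid's ear, the tip 37 below pot_hole. Origin: centre of the tip, z up along the pin
- pin_grip (a point): on the pin's axis in its orange grip, 70 above the tip
- holder: wooden block 55 (x) x 120 (y) x 50 high, fixed, with two 11 dia holes from the top at y = -30 and +30, holding the pin and the gauge in either order. Origin under its centre
- gauge: plug gauge of the pin's shape and size but white grip and brass shank, in the holder's other hole; a bystander. Origin at its tip
- cap_a: black plastic cap standing on the table, 28 dia x 36 high, a bystander; origin under its centre
- cap_b: black plastic cap standing on the table, 28 dia x 36 high, a bystander; origin under its centre
- cap_c: black plastic cap standing on the table, 28 dia x 36 high, a bystander; origin under its centre
- dish: white ceramic bowl, 70 dia x 35 high, a bystander; origin under its centre
- brush: hand brush with a wooden handle lying across the table beyond the pot, about 200 long and 20 high, a bystander; origin under its middle
Not all that is in view belongs to the job. Leave any pink or yellow look-alike of the pot alone. What is shaped like the pin but black or pink is not meant.

How it is judged:
By the outcome, as a careful person would: the job done as asked, in the order asked, and still so for the second after the job is handed in, with the robot touching nothing.
It also fails if it takes over 62 s, if anything falls off the work surface, if the arm or the gripper's body presses on something with over 40 N, if the wrist force passes 120 N, or if a joint passes its speed limit or range.

## Working session

There is one attempt and no reset: what is moved stays moved. The work goes in short steps, Python scripts to look and compute and a tool call to move; the robot and the scene stay as the last step left them, time stands still between calls to the robot, and variables do not carry over. Pictures are saved under pics/ and viewed, at most 10 in all, crops included, and the job is handed in when it is done.

Besides the shell and the picture viewer there is one more tool, called after ">>>" as name(argument=value, ...), one argument or row to a line, values as JSON. arm_command: Moves the arm, as the interface text tells. Its arguments: {"type":"object","properties":{"rows":{"type":"array","items":{"type":"array","items":{"type":"array","items":{"type":"number","minimum":-1,"maximum":1}}}},"newtons":{"type":"number"}},"required":["rows"]}

```bash
mkdir -p pics; cat > h.py <<'E'
import numpy as np, cv2
from plant import arm, vision, ticket
from scipy.spatial.transform import Rotation as R
def ray(cam,rc,st=None):
    c=vision.calibration(cam); K=np.array(c["mtx"]); v,u=rc
    x=(u-K[0,2])/K[0,0]; y=(v-K[1,2])/K[1,1]
    if cam=="wrist":
        th=np.hypot(x,y); s=np.sin(th)/max(th,1e-9); d=np.array([x*s,y*s,np.cos(th)])
        st=st or arm.get_state(); T=np.eye(4); T[:3,:3]=R.from_euler("xyz",st["eef_rot"],degrees=True).as_matrix(); T[:3,3]=st["tcp_pos"]
        M=T@np.array(c["mount"])
    else:
        d=np.array([x,y,1.]); M=np.array(c["cam_to_world"])
    d=M[:3,:3]@d; return M[:3,3],d/np.linalg.norm(d)
def tri(rays):
    A=0;b=0
    for o,d in rays:
        P=np.eye(3)-np.outer(d,d); A=A+P; b=b+P@o
    p=np.linalg.solve(A,b); return p,[float(np.linalg.norm((np.eye(3)-np.outer(d,d))@(p-o))) for o,d in rays]
def atz(r,z): o,d=r; return o+d*(z-o[2])/d[2]
E
python3 - <<'E'
from h import *
np.set_printoptions(precision=1,suppress=True)
print(arm.get_state())
im={c:vision.get_image(c) for c in("side","top","wrist")}
for c in im:
    cv2.imwrite(f"pics/{c}0.png",im[c][:,:,::-1])
    k=vision.calibration(c); print(c,{a:np.array(b).round(2).tolist() for a,b in k.items()})
for n in["pot_rim","pot_hole","lid_grip","lid_hole","lid","pin_grip","pin","gauge","holder"]:
    for c in im:
        print(n,c,[(np.round(r["location"],1).tolist(),round(r["conf"],2)) for r in vision.spot_point(n,c)[:4]])
E
```

```text
{'time_s': 0.0, 'qpos': array([-82.7,  15.8,  86.3,   0. ,  78. ,  -6.9]), 'qvel': array([ 0. , -0.1, -0. ,  0. , -0. , -0.1]), 'effort': array([  0. , -40.5, -23.7,   0.1,   0. ,  -0. ]), 'tcp_pos': array([ 141.5, -556.8,  223.6]), 'eef_rot': array([-179.9,   -0. ,   14.3]), 'contact_force': array([-0.5,  0.9,  1.4]), 'torque': array([-0.,  0.,  0.]), 'grasp_force': 0.0, 'finger_gap': 93.93498001068546}
side {'mtx': [[352.88, 0.0, 262.03], [0.0, 352.88, 190.73], [0.0, 0.0, 1.0]], 'cam_to_world': [[0.98, -0.08, 0.16, 333.15], [-0.17, -0.5, 0.85, -861.89], [0.01, -0.86, -0.5, 619.5], [0.0, 0.0, 0.0, 1.0]]}
top {'mtx': [[448.4, 0.0, 249.95], [0.0, 448.4, 188.3], [0.0, 0.0, 1.0]], 'cam_to_world': [[0.02, -0.99, 0.16, 273.16], [-1.0, -0.03, -0.02, 20.88], [0.02, -0.16, -0.99, 1322.81], [0.0, 0.0, 0.0, 1.0]]}
wrist {'mtx': [[297.32, 0.0, 256.83], [0.0, 297.32, 196.28], [0.0, 0.0, 1.0]], 'mount': [[0.0, -0.96, -0.28, 81.62], [1.0, -0.0, 0.0, -1.42], [-0.0, -0.28, 0.96, -159.58], [0.0, 0.0, 0.0, 1.0]]}
pot_rim side [([282.1, 157.4], 0.78), ([187.4, 270.9], 0.69), ([159.5, 176.2], 0.6)]
pot_
[... 512 characters left out ...]
.9, 242.4], 0.91)]
lid top [([189.3, 135.7], 0.92)]
lid wrist []
pin_grip side [([319.0, 290.5], 0.74), ([248.4, 270.8], 0.57), ([273.8, 286.8], 0.56), ([269.7, 319.8], 0.45)]
pin_grip top [([218.1, 305.0], 0.69), ([160.5, 352.7], 0.47), ([185.1, 326.9], 0.39)]
pin_grip wrist []
pin side [([292.6, 313.6], 0.6), ([271.0, 276.2], 0.52), ([298.2, 289.5], 0.49), ([192.6, 308.4], 0.39)]
pin top [([189.9, 349.7], 0.64), ([160.1, 348.2], 0.37), ([192.5, 320.5], 0.37), ([186.1, 138.6], 0.28)]
pin wrist []
gauge side [([318.8, 292.2], 0.52)]
gauge top [([191.5, 373.5], 0.5)]
gauge wrist []
holder side [([312.0, 290.2], 0.84), ([278.1, 284.5], 0.39)]
holder top [([191.6, 363.6], 0.94)]
holder wrist []
```

View pics/top0.png

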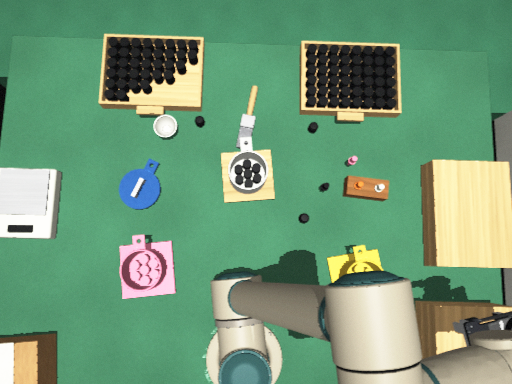

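View pics/side0.png

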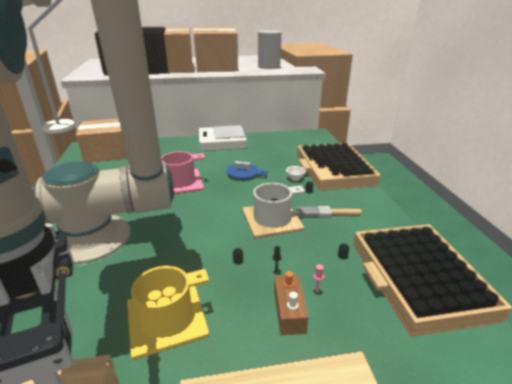

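Top view, [row, col]:
- **Pot look-alikes:** the aluminium pot is at (170,247) with its ear up at (142,245). Pink is at (270,145) and yellow at (265,358).
- **Pin look-alikes:** the orange-headed pin is at about (184,361). The white gauge is at (188,379), the black pin at (187,325) and the pink pin at (160,352).
- **Lid:** the only blue one is at (188,139), with its ear at (166,152).

In the side view the orange pin is at (277,290), white at (298,293), black at (253,277) and pink at (272,319).

I choose the aluminium pot and the orange pin.

```bash
python3 - <<'E'
from h import *
np.set_printoptions(precision=1,suppress=True)
T=lambda a,b:tri([ray("top",a),ray("side",b)])
print("rim",T((170.1,247.5),(187.4,270.9)))
print("hole",T((142.1,244.2),(190.4,300.9)))
print("grip",T((187.7,137.2),(163.2,244)))
im={c:cv2.imread(f"pics/{c}0.png") for c in("top","side")}
loc={}
for c in im:
    h=cv2.cvtColor(im[c],cv2.COLOR_BGR2HSV)
    m=cv2.inRange(h,(5,170,150),(16,255,255)); n,l,s,ce=cv2.connectedComponentsWithStats(m)
    print(c,[(ce[i][::-1],s[i]) for i in range(1,n) if s[i][4]>5])
m=cv2.inRange(cv2.cvtColor(im["top"],cv2.COLOR_BGR2HSV),(100,150,60),(125,255,255)); m[:150]=0; m[:, :110]=0;m[:,170:]=0; m[220:]=0
ys,xs=np.nonzero(m); print("blue",ys.mean(),xs.mean(),len(ys))
cv2.imwrite("pics/c1.png",cv2.hconcat([cv2.resize(im["top"][150:210,310:400],(400,267)),cv2.resize(im["side"][240:330,255:345],(267,267))]))
E
```

```text
rim (array([516.6,   5.1, 114.1]), [1.4554477157290828, 1.4554477157290644])
hole (array([606.5,  15.5,  88.9]), [5.7036276312820835, 5.703627631282082])
grip (array([474.3, 319.7,  43.7]), [5.744784479716682, 5.744784479716667])
top [(array([185.1, 357.8]), array([354, 181,  10,   9,  50], dtype=int32))]
side [(array([275. , 288.7]), array([287, 274,   5,   3,  13], dtype=int32)), (array([284.7, 287.4]), array([284, 282,   9,   5,  23], dtype=int32))]
blue 186.71282454760032 140.5963808025177 1271
```

View pics/c1.png

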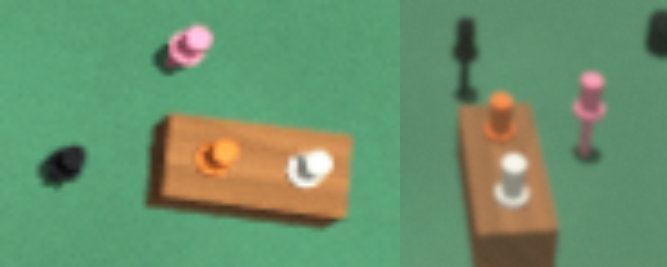

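The crop confirms it: the orange pin stands in the holder's left hole in the top view, with the white gauge to its right. The free-standing black and pink pins are decoys.

```bash
cat >> h.py <<'E'
def go(dst,yaw=None,st=None):
    "total shift in tool units (current axes) and turn units"
    st=st or arm.get_state(); Rm=R.from_euler("xyz",st["eef_rot"],degrees=True).as_matrix()
    s=Rm.T@(np.array(dst)-st["tcp_pos"])/500
    t=0 if yaw is None else -((yaw-st["eef_rot"][2]+90)%180-90)/180
    print("go",np.round(s,4),"turn",round(t,4),"rows>=",round(np.linalg.norm(s)*10,1),round(abs(t)/.0477,1))
E
python3 - <<'E'
from h import *
print(atz(ray("top",(184,360.4)),83), tri([ray("top",(184,360.4)),ray("side",(274,290))]))
print(atz(ray("top",(188.5,379.5)),83))
go((400,-200,260))
E
```

```text
[ 490.67924734 -314.51166551   83.        ] (array([ 493.97371327, -315.33729017,   81.64264799]), [3.025963008711204, 3.0259630087112495])
[ 479.34123111 -368.48235317   83.        ]
go [ 0.6769 -0.5654 -0.0711] turn 0 rows>= 8.8 0.0
```

>>> arm_command(
  rows=[
    [[0.084,-0.0475,-0.009,0,1],[0.084,-0.0475,-0.009,0,1],[0.084,-0.0475,-0.009,0,1],[0.084,-0.0475,-0.009,0,1],[0.084,-0.0475,-0.009,0,1],[0.084,-0.0475,-0.009,0,1],[0.084,-0.0475,-0.009,0,1],[0.084,-0.0475,-0.009,0,1],[0,0,0,0,1],[0,0,0,0,1]],
  ],
)

```text
time_s: 2.5
tcp_pos: [421.0, -289.7, 260.5]
eef_rot: [180.0, 0.0, 14.4]
contact_force: [0.0, -0.3, 0.4]
finger_gap: 94.0
grasp_force: 0.0
```

```bash
cat > look.py <<'E'
import sys,pickle
from h import *
np.set_printoptions(precision=1,suppress=True)
def look(tag,names,save=True):
    st=arm.get_state(); im=vision.get_image("wrist"); out={}
    if save: cv2.imwrite(f"pics/{tag}.png",im[:,:,::-1])
    for n in names:
        out[n]=[(np.array(r["location"]),round(r["conf"],2)) for r in vision.spot_point(n,"wrist")[:4]]
        print(n,[(a[0].round(1).tolist(),a[1]) for a in out[n]])
    pickle.dump((st,out),open(f"pics/{tag}.pkl","wb"))
    print(st["tcp_pos"],st["eef_rot"],st["time_s"]); return st,im,out
E
python3 - <<'E'
from look import *
look("w1",["pin_grip","pot_hole","pot_rim"])
E
```

```text
pin_grip [([111.9, 213.4], 0.64), ([62.7, 294.9], 0.61), ([123.8, 292.8], 0.5)]
pot_hole []
pot_rim [([57.9, 49.3], 0.86), ([321.5, 244.6], 0.63)]
[ 421.  -289.7  260.5] [180.    0.   14.4] 2.5
```

View pics/w1.png

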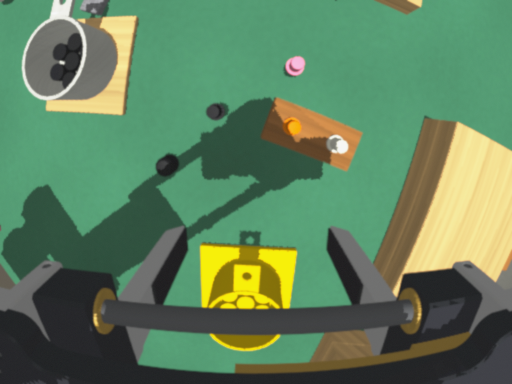

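Wrist view: orange pin at (124,293), gauge at (144,338), black decoy at (111,215), pink at (66,295), pot at upper left (58,70) and yellow pot at (300,247).

>>> arm_command(
  rows=[
    [[0.0256,-0.0921,-0.0044,0,1],[0.0256,-0.0921,-0.0044,0,1],[0.0256,-0.0921,-0.0044,0,1],[0.0256,-0.0921,-0.0044,0,1],[0.0256,-0.0921,-0.0044,0,1],[0.0256,-0.0921,-0.0044,0,1],[0.0256,-0.0921,-0.0044,0,1],[0.0256,-0.0921,-0.0044,0,1],[0.0256,-0.0921,-0.0044,0,1],[0,0,0,0,1],[0,0,0,0,1]],
  ],
)

```text
time_s: 3.8
tcp_pos: [430.0, 139.2, 280.0]
eef_rot: [179.9, 0.0, 14.3]
contact_force: [-0.1, -0.7, -0.4]
finger_gap: 94.1
grasp_force: 0.0
```

```bash
python3 - <<'E'
from look import *
st,im,o=look("w2",["pot_rim","pot_hole","lid_grip","lid_hole","lid"])
for n,z in(("pot_rim",100),("pot_hole",98),("lid_grip",40),("lid_hole",12),("lid",0)):
    for l,c in o[n]: print(n,c,atz(ray("wrist",l,st),z))
E
```

```text
pot_rim [([138.1, 384.7], 0.86), ([285.6, 131.0], 0.78)]
pot_hole [([76.9, 392.8], 0.74)]
lid_grip [([113.6, 137.7], 0.92)]
lid_hole [([24.9, 383.4], 0.43)]
lid [([113.5, 154.0], 0.96)]
[430.  139.2 280. ] [179.9   0.   14.3] 3.8
pot_rim 0.86 [522.    3.6 100. ]
pot_rim 0.78 [236.7 279.1 100. ]
pot_hole 0.74 [598.2  13.5  98. ]
lid_grip 0.92 [471.  322.5  40. ]
lid_hole 0.43 [696.4  10.5  12. ]
lid 0.96 [472.4 311.8   0. ]
```

View pics/w2.png

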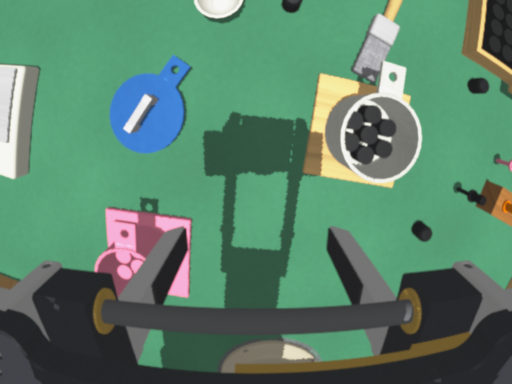

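Wrist view: lid disc at (112,148), its hole at about (72,174), handle at (114,140). Pot mouth centre at (137,381), pot ear hole at (77,392). Pink pot at lower left is left alone.

>>> arm_command(
  rows=[
    [[0.02,-0.078,0.03,0,1],[0.02,-0.078,0.03,0,1],[0.02,-0.078,0.03,0,1],[0.02,-0.078,0.03,0,1],[0,0,0,0.045,1],[0,0,0,0.045,1],[0,0,0,0.045,1],[0,0,0,0.045,1],[0,0,0,0.045,1],[0,0,0,0.045,1],[0,0,0,0,1],[0,0,0,0,1]],
  ],
)

```text
time_s: 5.3
tcp_pos: [430.8, 300.0, 220.2]
eef_rot: [180.0, -0.0, -34.3]
contact_force: [0.5, -0.8, 0.4]
finger_gap: 94.1
grasp_force: 0.0
```

```bash
python3 - <<'E'
from look import *
st,im,o=look("w3",["lid_grip","lid_hole","lid","pot_rim","pot_hole"])
for n,z in(("pot_rim",100),("pot_hole",98),("lid_grip",40),("lid_hole",12),("lid",0)):
    for l,c in o[n]: print(n,c,atz(ray("wrist",l,st),z))
s2,o2=pickle.load(open("pics/w2.pkl","rb"))
for n in("lid_grip","pot_rim","pot_hole"):
    if o[n]: print(n,tri([ray("wrist",o2[n][0][0],s2),ray("wrist",o[n][0][0],st)]))
E
```

```text
lid_grip [([160.8, 222.3], 0.97)]
lid_hole [([95.2, 215.0], 0.6)]
lid [([157.7, 227.0], 0.74)]
pot_rim [([314.4, 356.1], 0.87)]
pot_hole [([276.3, 321.3], 0.87)]
[430.8 300.  220.2] [180.   -0.  -34.3] 5.3
pot_rim 0.87 [235.2 285.2 100. ]
pot_hole 0.87 [311.8 294.2  98. ]
lid_grip 0.97 [473.7 319.8  40. ]
lid_hole 0.6 [544.2 285.2  12. ]
lid 0.74 [470.7 320.    0. ]
lid_grip (array([472.9, 317.8,  49.9]), [1.5112000826975953, 1.511200082697747])
pot_rim (array([529. , 211.3, 452.9]), [46.60421129771122, 46.60421129771127])
pot_hole (array([522.4, 209.1, 460.6]), [43.47473213537607, 43.47473213537603])
```

View pics/w3.png

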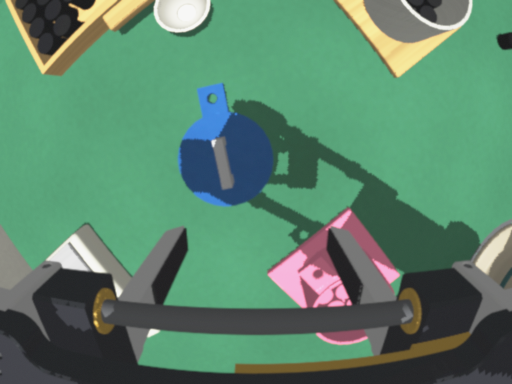

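Lid close up: disc centre about (158,226), ear hole at (98,212), handle from (140,219) to (187,228). Now the exact yaw.

```bash
python3 - <<'E'
from look import *
st,o=pickle.load(open("pics/w3.pkl","rb")); s2,o2=pickle.load(open("pics/w2.pkl","rb"))
for tag,s,box in(("w3",st,(75,215,170,285)),("w2",s2,(50,160,100,195))):
    im=cv2.imread(f"pics/{tag}.png"); a,b,c,d=box; h=cv2.cvtColor(im,cv2.COLOR_BGR2HSV)
    roi=np.zeros(h.shape[:2],np.uint8); roi[a:b,c:d]=255
    blue=cv2.inRange(h,(100,140,40),(125,255,255))&roi
    full=cv2.morphologyEx(blue,cv2.MORPH_CLOSE,np.ones((15,15)))
    hd=cv2.inRange(h,(0,0,90),(180,90,255))&cv2.erode(full,np.ones((5,5)))
    ys,xs=np.nonzero(hd); P=np.array([atz(ray("wrist",(y,x),s),48)[:2] for y,x in zip(ys,xs)])
    w,V=np.linalg.eigh(np.cov(P.T)); v=V[:,1]; print(tag,"handle",len(P),P.mean(0),np.degrees(np.arctan2(v[1],v[0])),np.sqrt(w*12))
    cn=max(cv2.findContours(full,0,1)[0],key=cv2.contourArea)[:,0]
    C=np.array([atz(ray("wrist",(y,x),s),18)[:2] for x,y in cn])
    ce,r=None,None
    k=np.ones(len(C),bool)
    for _ in range(6):
        A=np.c_[2*C[k],np.ones(k.sum())]; q=np.linalg.lstsq(A,(C[k]**2).sum(1),rcond=None)[0]; ce=q[:2]; r=np.sqrt(q[2]+ce@ce)
        k=abs(np.linalg.norm(C-ce,axis=1)-r)<3
    ear=C[np.linalg.norm(C-ce,axis=1)>75].mean(0)-ce
    print(" disc",ce,r,"ear yaw",np.degrees(np.arctan2(ear[1],ear[0])))
for n,s,px in(("w3",st,(98,212)),("w2",s2,(71.5,174.5))): print(atz(ray("wrist",px,s),16))
print("lid hole tri",tri([ray("wrist",(98,212),st),ray("wrist",(71.5,174.5),s2)]))
go((473,319,41),-27,st)
E
```

```text
w3 handle 694 [472.4 319.5] 156.13908964620862 [15.5 60.8]
 disc [479.2 316.8] 62.1550110042069 ear yaw -23.118692047924362
w2 handle 541 [472.2 316.4] 154.69274821988182 [18.9 62.7]
 disc [475.3 318.1] 61.94450545840684 ear yaw -23.99874894416508
[543.  289.9  16. ]
[539.2 288.8  16. ]
lid hole tri (array([541.1, 289.4,  15.8]), [1.9293287964581973, 1.9293287964583323])
go [ 0.  -0.1  0.4] turn -0.0403 rows>= 3.7 0.8
```

>>> arm_command(
  rows=[
    [[0,0,0,-0.0286,1],[0,0,0,-0.0286,1],[0.0605,-0.069,0,0,1],[0,0,0.08,0,0.7],[0,0,0.08,0,0.5],[0,0,0.08,0,0.4],[0,0,0.07,0,0.4],[0,0,0.03,0,0.4],[0,0,0.016,0,0.4],[0,0,0,0,0.4],[0,0,0,0,0.4]],
  ],
  newtons=40,
)

```text
time_s: 6.7
tcp_pos: [472.9, 320.3, 43.1]
eef_rot: [-179.9, -0.1, -24.0]
contact_force: [0.5, 0.7, 0.2]
finger_gap: 38.1
grasp_force: 0.0
```

```bash
python3 - <<'E'
from look import *
st,im,o=look("w4",["lid_grip","lid_hole"])
for n,z in(("lid_grip",40),("lid_hole",12)):
    for l,c in o[n]: print(n,c,atz(ray("wrist",l,st),z))
print(arm.get_state()["contact_force"])
E
```

```text
lid_grip [([248.5, 256.5], 0.89)]
lid_hole [([119.2, 257.0], 0.81)]
[472.9 320.3  43.1] [-179.9   -0.1  -24. ] 6.7
lid_grip 0.89 [473.5 321.   40. ]
lid_hole 0.81 [542.7 289.9  12. ]
[ 1.   0.4 -0.3]
```

View pics/w4.png

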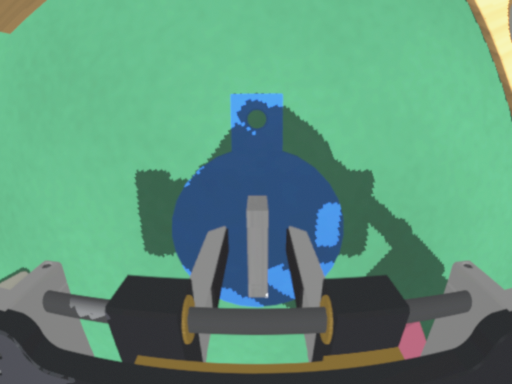

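The fingers straddle the handle centrally and the ear hole at (119,257) points straight ahead of the tool. I'll close and lift.

>>> arm_command(
  rows=[
    [[0,0,0,0,0],[0,0,0,0,0],[0,0,0,0,0],[0,0,0,0,0],[0,0,0,0,0],[0,0,-0.01,0,0],[0,0,-0.03,0,0],[0,0,-0.06,0,0],[0,0,-0.08,0,0],[0,0,-0.08,0,0],[0,0,-0.04,0,0],[0,0,0,0,0]],
  ],
  newtons=45,
)

```text
time_s: 8.05
tcp_pos: [473.8, 320.7, 195.6]
eef_rot: [-179.7, -0.3, -24.0]
contact_force: [0.7, 0.1, -2.1]
finger_gap: 11.8
grasp_force: 45.0
```

```bash
python3 - <<'E'
from look import *
s=arm.get_state(); print(s["contact_force"],s["finger_gap"],s["grasp_force"])
st,im,o=look("w5",["lid_grip","lid_hole"])
z=st["tcp_pos"][2]-43.1+12
for l,c in o["lid_hole"]:
    p=atz(ray("wrist",l,st),z); print(p, R.from_euler("xyz",st["eef_rot"],degrees=True).as_matrix().T@(p-st["tcp_pos"]))
go((522,3.6,190),7.4,st)
E
```

```text
[ 0.7  0.1 -2.1] 11.829073594915592 44.99493062496185
lid_grip [([250.3, 257.0], 0.82)]
lid_hole [([112.8, 257.2], 0.65), ([58.4, 452.7], 0.31)]
[473.8 320.7 195.6] [-179.7   -0.3  -24. ] 8.05
[547.4 288.6 164.5] [80.2 -0.5 31.5]
[535.  136.9 164.5] [130.7 143.1  30.9]
go [0.3 0.5 0. ] turn -0.1747 rows>= 6.4 3.7
```

>>> arm_command(
  rows=[
    [[0.0158,0.0809,0,0,0],[0.0158,0.0809,0,0,0],[0.0158,0.0809,0,0,0],[0.0158,0.0809,0,0,0],[0.0158,0.0809,0,0,0],[0.0158,0.0809,0,0,0],[0.0158,0.0809,0,0,0],[0.0158,0.0809,0,0,0],[0,0,0,-0.044,0],[0,0,0,-0.044,0],[0,0,0,-0.044,0],[0,0,0,-0.043,0]],
  ],
)

```text
time_s: 9.4
tcp_pos: [396.4, -1.5, 190.2]
eef_rot: [-179.9, 0.2, 7.7]
contact_force: [0.6, -0.7, -3.1]
finger_gap: 11.5
grasp_force: 45.0
```

>>> arm_command(
  rows=[
    [[0,0,0,0,0],[0,0,0,0,0]],
  ],
)

```text
time_s: 9.6
tcp_pos: [397.0, -1.3, 191.0]
eef_rot: [-180.0, 0.2, 7.3]
contact_force: [0.7, -0.1, -1.5]
finger_gap: 12.2
grasp_force: 45.0
```

```bash
python3 - <<'E'
from look import *
st,im,o=look("w6",["lid_grip","lid_hole","pot_hole","pot_rim"])
vision.get_image("side"); vision.get_image("top")
for n,z in(("pot_rim",100),("pot_hole",98),("lid_hole",st["tcp_pos"][2]-31)):
    for l,c in o[n]: print(n,c,atz(ray("wrist",l,st),z))
for c in("side","top"):
    im=vision.get_image(c); cv2.imwrite(f"pics/{c}6.png",im[:,:,::-1])
a=cv2.imread("pics/w6.png"); b=cv2.imread("pics/side6.png")[110:230,180:340]
cv2.imwrite("pics/c6.png",cv2.vconcat([cv2.resize(a[0:260],(640,325)),cv2.resize(b,(360,270)) if 0 else cv2.copyMakeBorder(cv2.resize(b,(360,270)),0,0,0,280,0)]))
E
```

```text
lid_grip [([248.1, 255.8], 0.96)]
lid_hole [([114.7, 258.7], 0.95)]
pot_hole [([236.1, 15.6], 0.81)]
pot_rim [([59.8, 270.0], 0.72), ([290.6, 29.3], 0.58)]
[397.   -1.3 191. ] [-180.     0.2    7.3] 9.6
pot_rim 0.72 [522.6   5.1 100. ]
pot_rim 0.58 [238.  282.1 100. ]
pot_hole 0.81 [316.3 287.   98. ]
lid_hole 0.95 [475.8   8.9 160. ]
```

View pics/c6.png

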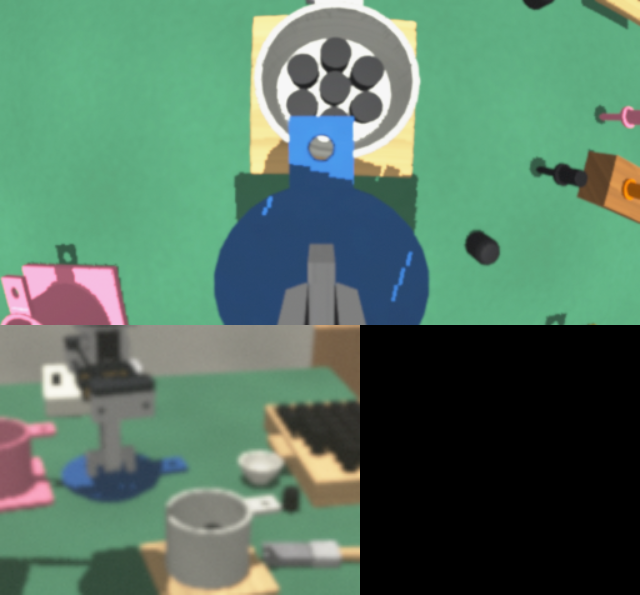

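The lid hangs level under the jaws, with its hole at about (117,257) in the wrist frame. The pot mouth and ear lie straight ahead. Next I'll refine the rim and disc centres by circle fits.

```bash
cat > fit.py <<'E'
from look import *
from scipy.optimize import least_squares
def ringfit(P,r,c0):
    f=lambda c:np.linalg.norm(P-c,axis=1)-r
    return least_squares(f,c0,loss="soft_l1",f_scale=1.0)
def radial(tag,st,c0,z,r0,r1,kind,angs):
    "first edge seen walking inwards from r1 to r0 round c0 at height z"
    im=cv2.GaussianBlur(cv2.imread(f"pics/{tag}.png"),(3,3),0).astype(float)
    c=vision.calibration("wrist");K=np.array(c["mtx"]);M=np.linalg.inv(np.array(c["mount"]))
    T=np.eye(4);T[:3,:3]=R.from_euler("xyz",st["eef_rot"],degrees=True).as_matrix();T[:3,3]=st["tcp_pos"];M=M@np.linalg.inv(T)
    rs=np.arange(r1,r0,-.5); out=[]
    for a in np.radians(angs):
        p=np.c_[c0[0]+rs*np.cos(a),c0[1]+rs*np.sin(a),np.full(len(rs),z),np.ones(len(rs))]@M.T
        th=np.arctan2(np.hypot(p[:,0],p[:,1]),p[:,2]);k=th/np.hypot(p[:,0],p[:,1])
        u=(p[:,0]*k*K[0,0]+K[0,2]).astype(np.float32);v=(p[:,1]*k*K[1,1]+K[1,2]).astype(np.float32)
        if u.min()<1 or v.min()<1 or u.max()>510 or v.max()>382: continue
        s=cv2.remap(im.astype(np.float32),u[:,None],v[:,None],1)[:,0]
        if kind=="rim": q=s.min(1)       # whiteness
        else: q=s[:,0]-s[:,1]            # blue minus green
        g=np.diff(q); i=np.argmax(g)
        if g[i]>4: out.append([c0[0]+(rs[i]+rs[i+1])/2*np.cos(a),c0[1]+(rs[i]+rs[i+1])/2*np.sin(a)])
    return np.array(out)
E
python3 - <<'E'
from fit import *
for tag in("w6","w2"):
    st=pickle.load(open(f"pics/{tag}.pkl","rb"))[0]
    for rng in (list(range(30,171,4))+list(range(200,341,4)),):
        P=radial(tag,st,(522,4.5),100,46,68,"rim",[a for a in rng if tag=="w2" or not 150<a<225])
        f=ringfit(P,56,(522,4.5)); print(tag,"rim",len(P),f.x,"rms",np.sqrt(np.median(f.fun**2)), "free r",np.median(np.linalg.norm(P-f.x,axis=1)))
st=pickle.load(open("pics/w6.pkl","rb"))[0]; t=st["tcp_pos"]; z=t[2]-43+18
P=radial("w6",st,t[:2],z,50,70,"lid",list(range(30,110,3))+list(range(-95,-15,3)))
f=ringfit(P,60,t[:2]); d=f.x-t[:2]; y=np.radians(st["eef_rot"][2])
print("lid",len(P),f.x,"med",np.sqrt(np.median(f.fun**2)),"tool xy off",d@[np.cos(y),np.sin(y)],d@[np.sin(y),-np.cos(y)],"r",np.median(np.linalg.norm(P-f.x,axis=1)))
print("lid hole",atz(ray("wrist",(117.6,256.8),st),t[2]-43+17))
s2=pickle.load(open("pics/w2.pkl","rb"))[0]; print("pot hole",atz(ray("wrist",(77,392.5),s2),97))
E
```

```text
w6 rim 54 [521.7   5.5] rms 0.4447460546588949 free r 55.78811637959936
w2 rim 72 [521.4   5.5] rms 0.31375812948004034 free r 55.824056563069654
lid 54 [396.   -0.1] med 0.307144768642586 tool xy off -0.8784768222526209 -1.3327076666084805 r 59.78202791858445
lid hole [473.9   9.9 165. ]
pot hole [598.   13.3  97. ]
```

Rim centre is (521.6, 5.5), agreed by two views with the fitted radius matching z=100. Pot yaw is about 6°. I'll move the lid over the mouth.

>>> arm_command(
  rows=[
    [[0,0,0,0.0072,0],[0.0628,0.0038,0,0,0],[0.0628,0.0038,0,0,0],[0.0628,0.0038,0,0,0],[0.0628,0.0038,0,0,0],[0,0,0.03,0,0],[0,0,0.03,0,0],[0,0,0.015,0,0],[0,0,0,0,0],[0,0,0,0,0]],
  ],
)

```text
time_s: 11.05
tcp_pos: [523.8, 4.4, 155.1]
eef_rot: [180.0, -0.0, 6.1]
contact_force: [-0.2, -0.0, -2.7]
finger_gap: 11.8
grasp_force: 45.0
```

```bash
python3 - <<'E'
from fit import *
st,im,o=look("w7",["lid_hole","pot_hole"])
t=st["tcp_pos"]; z=t[2]-43+18
P=radial("w7",st,t[:2],z,50,70,"lid",list(range(30,110,3))+list(range(-95,-15,3)))
f=ringfit(P,60,t[:2]); print("lid",len(P),f.x,np.median(abs(f.fun)),st["contact_force"])
go((522.6,4.3,t[2]),6.0,st)
E
```

```text
lid_hole [([116.7, 256.5], 0.98)]
pot_hole [([119.9, 254.5], 0.66)]
[523.8   4.4 155.1] [180.   -0.    6.1] 11.05
lid 54 [522.9   5.6] 0.3355458586879436 [-0.2 -0.  -2.7]
go [-0.  0. -0.] turn 0.0007 rows>= 0.0 0.0
```

>>> arm_command(
  rows=[
    [[-0.0024,0,0.006,0,0],[0,0,0.006,0,0],[0,0,0.006,0,0],[0,0,0.006,0,0],[0,0,0.006,0,0],[0,0,0.004,0,0],[0,0,0.004,0,0],[0,0,0,0,0]],
  ],
)

```text
time_s: 12.0
tcp_pos: [522.2, 4.4, 135.4]
eef_rot: [-180.0, 0.0, 6.2]
contact_force: [0.1, -0.3, -2.5]
finger_gap: 11.3
grasp_force: 45.0
```

>>> arm_command(
  rows=[
    [[0,0,0.004,0,0],[0,0,0.002,0,0],[0,0,0.002,0,0],[0,0,0,0,0]],
  ],
)

```text
time_s: 12.4
tcp_pos: [522.4, 4.3, 131.6]
eef_rot: [180.0, 0.0, 6.2]
contact_force: [0.3, 0.2, -1.9]
finger_gap: 11.2
grasp_force: 45.0
```

>>> arm_command(
  rows=[
    [[0,0,0.002,0,0],[0,0,0.002,0,0],[0,0,0,0,0]],
  ],
)

```text
time_s: 12.7
tcp_pos: [522.6, 4.3, 130.4]
eef_rot: [180.0, -0.0, 6.2]
contact_force: [-2.5, -0.5, 3.2]
finger_gap: 11.5
grasp_force: 45.0
```

>>> arm_command(
  rows=[
    [[0,0,0.001,0,0],[0,0,0,0,0],[0,0,0,0,0.1],[0,0,0,0,0.2],[0,0,0,0,0.3],[0,0,0,0,0.4],[0,0,0,0,0.4],[0,0,-0.03,0,0.4],[0,0,-0.06,0,0.4],[0,0,-0.06,0,0.4],[0,0,0,0,0.4],[0,0,0,0,0.4]],
  ],
)

```text
time_s: 13.9
tcp_pos: [522.6, 4.3, 204.4]
eef_rot: [180.0, -0.0, 6.2]
contact_force: [0.5, 0.1, -0.5]
finger_gap: 37.5
grasp_force: 0.0
```

```bash
python3 - <<'E'
from fit import *
st,im,o=look("w8",["lid_hole","pot_hole","lid_grip"])
P=radial("w8",st,(522,5),106,50,70,"lid",list(range(30,130,3))+list(range(-115,-15,3)))
f=ringfit(P,60,(522,5)); print("lid",len(P),f.x,np.median(abs(f.fun)),np.median(np.linalg.norm(P-f.x,axis=1)))
for l,c in o["lid_hole"]: print("hole",c,atz(ray("wrist",l,st),103))
vision.get_image("side"); s=vision.get_image("side")[:,:,::-1]; cv2.imwrite("pics/side8.png",s)
cv2.imwrite("pics/c8.png",cv2.vconcat([cv2.resize(im[60:330,120:400,::-1],(311,300)),cv2.resize(s[140:240,210:340],(311,239))]))
E
```

```text
lid_hole [([113.7, 261.4], 0.7)]
pot_hole [([116.3, 258.4], 0.56)]
lid_grip [([209.8, 255.7], 0.79)]
[522.6   4.3 204.4] [180.   -0.    6.2] 13.9
lid 68 [521.9   5.5] 0.3599619424938787 59.675037362160566
hole 0.7 [602.1  10.1 103. ]
```

View pics/c8.png

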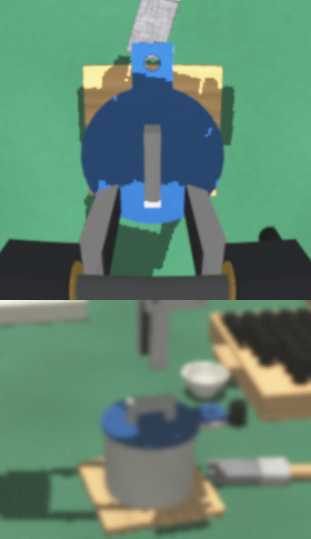

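The lid is home and level: disc fit centre (521.9, 5.5), ear over ear, holes lined up at the crop's (62,152). Now the pin.

>>> arm_command(
  rows=[
    [[-0.0243,0.0847,0.0069,0,0.43],[-0.0243,0.0847,0.0069,0,0.43],[-0.0243,0.0847,0.0069,0,0.43],[-0.0243,0.0847,0.0069,0,0.43],[-0.0243,0.0847,0.0069,0,0.43],[-0.0243,0.0847,0.0069,0,0.43],[-0.0243,0.0847,0.0069,0,0.43],[0,0,0,0,0.43],[0,0,0,0,0.43]],
  ],
)

```text
time_s: 15.1
tcp_pos: [469.1, -299.9, 179.2]
eef_rot: [-179.9, 0.1, 6.0]
contact_force: [0.3, -0.3, 0.7]
finger_gap: 40.4
grasp_force: 0.0
```

```bash
cat > org.py <<'E'
from fit import *
def orange(im):
    m=cv2.inRange(cv2.cvtColor(im,cv2.COLOR_BGR2HSV),(4,190,120),(17,255,255)); n,l,s,ce=cv2.connectedComponentsWithStats(m)
    k=1+np.argmax(s[1:,4]); return l==k,ce[k][::-1],s[k]
E
python3 - <<'E'
from org import *
st,im,o=look("w9",["pin_grip","gauge"])
print("hole w8",atz(ray("wrist",(115.8,256.9),pickle.load(open("pics/w8.pkl","rb"))[0]),105))
m,ce,s=orange(im[:,:,::-1].copy()); print("orange",ce,s)
s1,o1=pickle.load(open("pics/w1.pkl","rb"))
for l,c in o["pin_grip"]: print(c,atz(ray("wrist",l,st),75),tri([ray("wrist",l,st),ray("wrist",(123.8,292.8),s1)]))
print(atz(ray("wrist",ce,st),70))
E
```

```text
pin_grip [([174.1, 277.2], 0.93), ([172.9, 174.1], 0.7), ([90.2, 265.5], 0.67)]
gauge [([173.6, 321.3], 0.92), ([161.0, 270.9], 0.55)]
[ 469.1 -299.9  179.2] [-179.9    0.1    6. ] 15.1
hole w8 [599.9  13.8 105. ]
orange [173.2 275.2] [264 161  23  26 467]
0.93 [ 495.9 -314.2   75. ] (array([ 496.4, -313. ,   76.5]), [1.0846916281576404, 1.0846916281576466])
0.7 [ 487.5 -219.2   75. ] (array([ 514.8, -278.6,  261.2]), [19.20145417941765, 19.201454179417496])
0.67 [ 569.6 -295.4   75. ] (array([ 519.2, -272.6,  498.7]), [23.921356094398867, 23.92135609439892])
[ 495.5 -312.7   70. ]
```

>>> arm_command(
  rows=[
    [[0.0255,0.0172,0.067,0,0.43],[0.0255,0.0172,0.067,0,0.43],[0,0,0,0,0.43],[0,0,0,0,0.43]],
  ],
)

```text
time_s: 15.65
tcp_pos: [496.8, -312.3, 113.2]
eef_rot: [-179.9, 0.1, 6.3]
contact_force: [-0.9, -1.2, 0.1]
finger_gap: 40.4
grasp_force: 0.0
```

```bash
python3 - <<'E'
from org import *
st,im,o=look("w10",["pin_grip"])
m,ce,s=orange(im[:,:,::-1].copy()); print("orange",ce,s)
s1,o1=pickle.load(open("pics/w9.pkl","rb"))
for l,c in o["pin_grip"][:1]: print(c,atz(ray("wrist",l,st),75),tri([ray("wrist",l,st),ray("wrist",o1["pin_grip"][0][0],s1)]))
# tcp point's own pixel row in wrist frame: what pixel sees TCP
M=np.linalg.inv(np.array(vision.calibration("wrist")["mount"]));K=np.array(vision.calibration("wrist")["mtx"])
for dz in(0,38):
    p=M@np.array([0,0,dz,1.]);th=np.arctan2(np.hypot(p[0],p[1]),p[2]);k=th/np.hypot(p[0],p[1]);print(dz,p[1]*k*K[1,1]+K[1,2],p[0]*k*K[0,0]+K[0,2])
cv2.imwrite("pics/c10.png",im[130:330,150:370,::-1])
E
```

```text
pin_grip [([231.8, 260.5], 0.89), ([126.6, 247.3], 0.87), ([224.1, 135.1], 0.59), ([153.4, 2.6], 0.16)]
[ 496.8 -312.3  113.2] [-179.9    0.1    6.3] 15.65
orange [225.7 259.6] [246 207  28  40 856]
0.89 [ 493.8 -314.1   75. ] (array([ 497.8, -313.4,   84.5]), [0.06413102520716724, 0.06413102520712971])
0 251.93461456255807 258.8985590534669
38 227.88086064876177 258.52779568694746
```

View pics/c10.png

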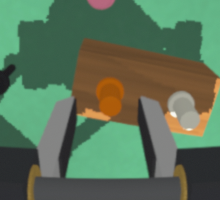

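Both fingers straddle the orange pin, at about (93,110) in the crop. The gauge, at the right, is outside the fingers. I'll descend and grip.

>>> arm_command(
  rows=[
    [[-0.003,0.002,0.03,0,0.43],[0,0,0.03,0,0.43],[0,0,0.013,0,0.43],[0,0,0,0,0.43],[0,0,0,0,0.3],[0,0,0,0,0.2],[0,0,0,0,0.1],[0,0,0,0,0.1],[0,0,0,0,0.1],[0,0,0,0,0.1]],
  ],
  newtons=25,
)

```text
time_s: 16.75
tcp_pos: [495.8, -315.3, 77.2]
eef_rot: [180.0, -0.0, 6.2]
contact_force: [0.1, -0.6, 4.4]
finger_gap: 15.7
grasp_force: 25.0
```

>>> arm_command(
  rows=[
    [[0,0,-0.02,0,0.1],[0,0,-0.05,0,0.1],[0,0,-0.07,0,0.1],[0,0,-0.07,0,0.1],[0,0,-0.056,0,0.1],[0,0,0,0,0.1]],
  ],
)

```text
time_s: 17.35
tcp_pos: [497.5, -316.6, 214.3]
eef_rot: [179.6, -0.4, 6.2]
contact_force: [0.9, 0.9, 0.0]
finger_gap: 15.5
grasp_force: 25.0
```

```bash
python3 - <<'E'
from org import *
st,im,o=look("w11",["pin_grip","pin"])
m,ce,s=orange(im[:,:,::-1].copy()); print("orange",ce,s)
Rm=R.from_euler("xyz",st["eef_rot"],degrees=True).as_matrix()
for n,z in(("pin_grip",2),("pin",72)):
    for l,c in o[n][:2]: print(n,c,Rm.T@(atz(ray("wrist",l,st),st["tcp_pos"][2]-z)-st["tcp_pos"]))
go((599.6,12.5,210),6.1,st)
E
```

```text
pin_grip [([193.4, 167.6], 0.75), ([252.7, 255.5], 0.73), ([120.3, 245.4], 0.63)]
pin [([210.8, 256.0], 0.65)]
[ 497.5 -316.6  214.3] [179.6  -0.4   6.2] 17.35
orange [246.1 256.9] [245 223  25  47 991]
pin_grip 0.75 [ 35.9 -53.1   1.9]
pin_grip 0.73 [-1.5 -2.   2. ]
pin 0.65 [ 1.2 -1.9 72. ]
go [ 0.3 -0.6  0. ] turn 0.0003 rows>= 6.9 0.0
```

>>> arm_command(
  rows=[
    [[0.0343,-0.079,0,0,0.1],[0.0343,-0.079,0,0,0.1],[0.0343,-0.079,0,0,0.1],[0.0343,-0.079,0,0,0.1],[0.0343,-0.079,0,0,0.1],[0.0343,-0.079,0,0,0.1],[0.0343,-0.079,0,0,0.1],[0.0343,-0.079,0,0,0.1],[0,0,0.026,0,0.1],[0,0,0.02,0,0.1],[0,0,0,0,0.1],[0,0,0,0,0.1]],
  ],
)

```text
time_s: 18.7
tcp_pos: [597.2, 12.6, 185.5]
eef_rot: [180.0, 0.1, 6.1]
contact_force: [-0.5, -0.2, -0.2]
finger_gap: 15.0
grasp_force: 25.0
```

```bash
python3 - <<'E'
from org import *
st,im,o=look("w12",["pin","lid_hole"])
for c in("side","top"): vision.get_image(c); print(c,[(np.round(r["location"],1).tolist(),round(r["conf"],2)) for n in("pin","lid_hole") for r in vision.spot_point(n,c)[:3]])
go((599.6,12.3,st["tcp_pos"][2]),6.1,st)
cv2.imwrite("pics/c12.png",cv2.resize(im[130:290,190:330,::-1],(525,600)))
E
```

```text
pin [([211.1, 254.9], 0.88), ([223.6, 462.8], 0.83), ([272.3, 405.4], 0.56)]
lid_hole [([201.3, 256.9], 0.9)]
[597.2  12.6 185.5] [180.    0.1   6.1] 18.7
side [([269.8, 277.1], 0.71), ([289.7, 313.2], 0.62), ([184.0, 297.1], 0.59), ([186.2, 297.0], 0.94), ([256.7, 342.0], 0.41), ([175.6, 296.6], 0.23)]
top [([190.0, 321.4], 0.58), ([163.1, 348.4], 0.49), ([141.6, 245.3], 0.4), ([136.6, 244.4], 0.64)]
go [ 0.  0. -0.] turn -0.0002 rows>= 0.0 0.0
```

View pics/c12.png

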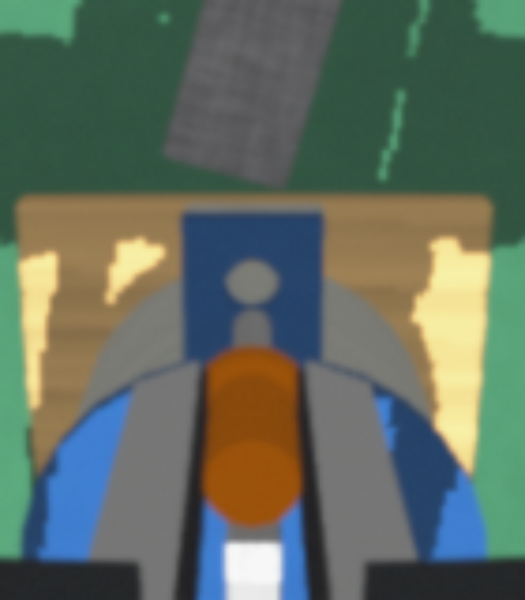

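The pin tip shows at crop (251,315), just short (towards the robot) of the hole at (252,282), and laterally aligned. I'll compute the remaining forward shift.

```bash
python3 - <<'E'
from org import *
st=pickle.load(open("pics/w12.pkl","rb"))[0]
Rm=R.from_euler("xyz",st["eef_rot"],degrees=True).as_matrix()
f=lambda rc,z:Rm.T@(atz(ray("wrist",rc,st),z)-st["tcp_pos"])
print("hole",f((205.2,257.2),106),f((201.3,256.9),100))
for r in(211.1,213.2,214.8): print("tip",r,f((r,257),113.3))
E
```

```text
hole [ 3.6 -0.9 79.5] [ 5.2 -1.1 85.5]
tip 211.1 [ 0.9 -1.1 72.2]
tip 213.2 [-1.  -1.1 72.2]
tip 214.8 [-2.4 -1.1 72.2]
```

>>> arm_command(
  rows=[
    [[0.0075,0,0.004,0,0.1],[0,0,0.004,0,0.1],[0,0,0.004,0,0.1],[0,0,0.003,0,0.1],[0,0,0.003,0,0.1],[0,0,0,0,0.1]],
  ],
)

```text
time_s: 19.75
tcp_pos: [601.5, 14.3, 177.3]
eef_rot: [180.0, 0.0, 6.2]
contact_force: [0.3, 0.9, -1.0]
finger_gap: 15.4
grasp_force: 25.0
```

>>> arm_command(
  rows=[
    [[0,0,0.003,0,0.1],[0,0,0.003,0,0.1],[0,0,0.003,0,0.1],[0,0,0,0,0.1]],
  ],
)

```text
time_s: 20.15
tcp_pos: [601.6, 14.3, 172.8]
eef_rot: [-180.0, 0.0, 6.2]
contact_force: [0.4, -0.8, -1.1]
finger_gap: 15.3
grasp_force: 25.0
```

>>> arm_command(
  rows=[
    [[0,0,0.004,0,0.1],[0,0,0.004,0,0.1],[0,0,0.004,0,0.1],[0,0,0.004,0,0.1],[0,0,0,0,0.1]],
  ],
)

```text
time_s: 20.65
tcp_pos: [601.5, 14.3, 164.7]
eef_rot: [-180.0, 0.0, 6.2]
contact_force: [0.2, 0.2, -0.7]
finger_gap: 15.3
grasp_force: 25.0
```

>>> arm_command(
  rows=[
    [[0,0,0.01,0,0.1],[0,0,0.01,0,0.1],[0,0,0.01,0,0.1],[0,0,0.01,0,0.1],[0,0,0.01,0,0.1],[0,0,0.006,0,0.1],[0,0,0.003,0,0.1],[0,0,0,0,0.1]],
  ],
)

```text
time_s: 21.45
tcp_pos: [601.6, 14.3, 135.3]
eef_rot: [180.0, 0.0, 6.2]
contact_force: [0.0, 0.0, 0.0]
finger_gap: 15.8
grasp_force: 25.0
```

>>> arm_command(
  rows=[
    [[0,0,0.002,0,0.1],[0,0,0.002,0,0.1],[0,0,0,0,0.1]],
  ],
)

```text
time_s: 21.75
tcp_pos: [601.7, 14.3, 133.6]
eef_rot: [180.0, 0.0, 6.2]
contact_force: [-0.4, -0.2, -0.6]
finger_gap: 15.7
grasp_force: 25.0
```

>>> arm_command(
  rows=[
    [[0,0,0.001,0,0.1],[0,0,0.002,0,0.1],[0,0,0,0,0.1]],
  ],
)

```text
time_s: 22.05
tcp_pos: [602.0, 14.2, 132.9]
eef_rot: [180.0, -0.1, 6.2]
contact_force: [-0.3, -0.7, 5.1]
finger_gap: 15.2
grasp_force: 25.0
```

Contact comes at the expected height, so the collar is seated. I'll open, retreat and check.

>>> arm_command(
  rows=[
    [[0,0,0,0,0.22],[0,0,0,0,0.3],[0,0,0,0,0.4],[0,0,0,0,0.4],[0,0,-0.03,0,0.4],[0,0,-0.06,0,0.4],[0,0,-0.08,0,0.4],[-0.08,0,-0.03,0,0.4],[-0.08,0,0,0,0.4],[0,0,0,0,0.4],[0,0,0,0,0.4]],
  ],
)

```text
time_s: 23.15
tcp_pos: [521.9, 5.7, 232.5]
eef_rot: [180.0, -0.1, 6.1]
contact_force: [0.2, 0.4, 1.0]
finger_gap: 37.5
grasp_force: 0.0
```

```bash
python3 - <<'E'
from org import *
st,im,o=look("w13",["pin_grip","lid_grip"])
m,ce,s=orange(im[:,:,::-1].copy()); print("orange",ce,s)
P=radial("w13",st,(522,5),106,50,70,"lid",list(range(30,130,3))+list(range(-115,-15,3)))
f=ringfit(P,60,(522,5)); print("lid",len(P),f.x,np.median(abs(f.fun)),np.median(np.linalg.norm(P-f.x,axis=1)))
q=ray("wrist",o["pin_grip"][0][0],st); print("pin_grip",atz(q,131))
for c in("side","top"):
    vision.get_image(c); d=vision.spot_point("pin_grip",c); 
    for r in d[:4]: print(c,np.round(r["location"],1),round(r["conf"],2),tri([q,ray(c,r["location"])]))
E
```

```text
pin_grip [([115.5, 259.0], 0.75), ([231.0, 421.8], 0.74)]
lid_grip [([199.9, 257.5], 0.85)]
[521.9   5.7 232.5] [180.   -0.1   6.1] 23.15
orange [125.3 255.7] [253 125   6   2   7]
lid 68 [521.9   5.5] 0.3998961266413801 59.6507876187394
pin_grip [599.7  13.3 131. ]
side [179.  293.7] 0.65 (array([593.8,  15. , 129.9]), [6.070642606464767, 6.070642606464743])
side [270.9 322.7] 0.6 (array([ 644.9,  -11.3, -199. ]), [53.30778433112553, 53.30778433112542])
side [249.1 275.1] 0.42 (array([ 569.4,   17.5, -133.1]), [28.23787568896468, 28.237875688964614])
top [183.7 327.2] 0.6 (array([516.7, -69.7, 415.8]), [121.39531384047054, 121.39531384047056])
top [160.  353.5] 0.41 (array([517.8, -67.6, 639.3]), [122.26497343571809, 122.26497343571809])
```

The pin grip reads z≈130 (131 when home) over the ear hole. The lid is unmoved and the gripper is clear. Handing in.

```bash
python3 -c "
from plant import ticket; print(ticket.close_job())"
```

```text
the job is handed in; nothing more can be done
None
```

The lid is on the pot, home and level with its ear over the pot's ear, and the orange-headed pin is down through both ears to its collar. The job was handed in at about 23 s; I viewed 11 pictures, one over the limit of 10.

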